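Try the slide case's lid, release its catch if it is caught, and hold the lid open

TASK

A colleague wants the slides in the grey lidded case. Before touching the catch, take the lid by its pull bar and tug it up to find out whether it is caught; if it is, slide the catch's steel key fully over to the left (seen from the case's front). Then raise the lid by the bar to about 60 degrees and finish while still holding it there by the bar, because the lid has no stay and would fall shut; leave the two brown reagent bottles where they stand.

Things in the scene. Friction and masses are not known exactly. Their poses are not given: they have to be found in the camera images.
- case: grey painted case with a hinged aluminium lid, fixed to the desk. Body 150 (x) x 190 (y) x 80 mm; origin at the centre of its underside; own x from its front (bar, catch) to its back (hinge), own y to its left seen from the front, z up. A bolt hidden inside has snapped at random home (lid caught) or back (lid free); nothing outside shows which
- lid_angle (a joint): angle of the lid (about 0.37 kg in all): 0 = shut, grows as the front edge rises, up to 1.9 rad; it falls shut if let go below about 1.5. If caught, it rises only about 0.03 rad (6 mm at the bar) and then stops hard; if free, it lifts with about 2 N at the bar
- lid: the aluminium lid (155 x 194 x 6 mm, top at z = 89 mm) with its steel pull bar; origin in the middle of the hinge line, axes the case's when shut. The bar is round, 10 mm in diameter, 68 mm long along y, 40 mm in front of the lid's front edge on a bracket at each end; it can turn between the finger pads while the gripper stays pointing down
- bar_mid (a point): middle of the pull bar's axis: at [-118, -42, 85] mm in the case's frame when shut, 198 mm from the hinge line. 36 mm of free air between bar and lid edge, nothing below; clear length for fingers 56 mm
- hinge_line (a point): middle of the lid's hinge line, which runs along the case's y at [80, 0, 83] mm in the case's frame
- key_top (a point): centre of the top face of the catch's key (at [-89, 52, 100] mm in the case's frame at the start): a steel upright 12 (x) x 13 (y) x 30 mm on the black housing at the left of the case's front; the housing's top is at z = 70 mm. It stands close to the lid's front edge, so grip it along the case's y, or push it
- key (a joint): travel of the key along the case's +y (to its left), 0 at the start, 0.016 m at the end stop. Sliding it takes 3 to 4 N and it stays where it is left. Past about 0.010 m it throws a bolt that was home right back, where it stays.
- bottle_a: brown glass reagent bottle with a dark cap, 36 mm in diameter, 74 mm tall, standing loose to the left of the case; origin at the centre of its underside
- bottle_b: brown glass reagent bottle with a red cap, 36 mm in diameter, 80 mm tall, standing loose in front and to the right of the case; origin at the centre of its underside

How it is judged:
On the way, in this order (a step that is already met when the one before it is completed fails the run):
1. the lid has been tugged by its bar, with the key not yet moved (value of joint lid_angle above 0.012 rad and value of joint key below 0.003 m and contact force between the fingers and lid above 1 N and distance between the grasp point and bar_mid below 0.04 m), for 0.1 s.
2. the key has been slid over, or the lid has come up without it ((value of joint key above 0.012 m or value of joint lid_angle above 0.25 rad)), for 0.1 s.
At the end, for the whole second after the job is handed in: the lid stands still between 0.8 and 1.3 rad (46 to 74 degrees), the fingers on it (over 1 N) with the TCP within 40 mm of the middle of its pull bar; the key is either untouched (under 3 mm) or slid over (over 12 mm) (value of joint lid_angle between 0.8 and 1.3 rad and velocity of joint lid_angle between -0.1 and 0.1 rad/s and contact force between the fingers and lid above 1 N and (value of joint key below 0.003 m or value of joint key above 0.012 m) and distance between the grasp point and bar_mid below 0.04 m); the arm keeps its last pose, push and grip.
It fails at once if a reagent bottle is moved more than 25 mm (distance of any of bottle_a, bottle_b from where it was at the start of the episode above 0.025 m).
It also fails if it takes over 64 s, if anything falls off the work surface, if the arm or the gripper's body presses on something with over 40 N, if the wrist force passes 120 N, or if a joint passes its speed limit or range.

ROBOT

A 6-joint arm with a two-finger parallel gripper is mounted at the origin on the work surface; the furniture and walls round the work are solid. World frame = base frame: x ahead of the robot, y to its left, z up, the work surface at z = 0. Lengths are in m, angles in rad, forces in N, time in s.
With the tool pointing down it reaches from about 0.3 to 0.775 m from the base axis. Payload 14.6 kg.
Tool frame: the origin (TCP) lies between the finger pads, 19 mm behind the fingertips; this is the grasp point; z points along the fingers, y is the line along which they close (so a half turn about z gives the same grasp; the last joint's range is limited). The gripper opens to 94 mm and grips with 3 to 60 N. Pads are 16 mm wide; open, the fingers measure 119 mm over their backs; the gripper's body (75 mm by 177 mm) begins 78 mm behind the grasp point.
Start: joints at [1.266, 0.3, 1.521, -0, 1.321, -0.067], TCP at [0.13, 0.535, 0.224] pointing down, gripper open.
Joint ranges: [-3.03, 3.03], [-0.79, 2.21], [0.23, 2.52], [-1.04, 4.18], [0, 3.07], [-2.55, 2.55]. Speed limits (rad/s): [2.22, 2.22, 2.57, 3.14, 3.14, 3.14].

INTERFACE

Orientations are given as [roll, pitch, yaw] about the fixed x, y, z axes, in that order (R = Rz(yaw) Ry(pitch) Rx(roll)).
In Python, from plant import robot, optics, claw gives the robot as it stands (robot), with the cameras (optics) and the gripper (claw). Calls block until the motion is done:
- robot.move_ptp(position, orientation): joint-space move of the TCP to a pose.
- robot.servo_line(position, ori=None, speed=0.15, max_force=None): straight line of the TCP; ori=None keeps the orientation; speed is the mean speed in m/s. With max_force (N) it stops when the force on the tool has changed by that much, and returns True; else False.
- robot.move_j(angles): joint-space move.
- claw.set_gripper(opening, squeeze=None): finger opening in m; squeeze is the grip in N (None keeps the last); returns when the fingers have stopped.
- robot.wait(seconds).
- robot.ik(position, orientation): joint angles nearest the present ones, or None.
- robot.state(): the state.
- optics.snapshot(name): name is "scene" or "top"; returns (picture, depth): 420x560x3 uint8, red, green, blue; 420x560 float32, m along the optical axis (not along the pixel's ray), 0 where there is no reading.
- optics.camera_params(name): a dict with "fx", "fy", "cx", "cy" (pixels), "extrinsics" (4x4, takes a point from camera to world coordinates). Camera axes: x right, y up, looking along -z (the intrinsics and any distortion apply to the point x, -y, -z); pixel columns grow to the right and rows downward; lengths in m; the calibration is good to about 2 mm. A picture is of the moment at which its call begins. camera_params takes no time and is no camera call.
A pose or a line that the arm cannot do raises robot.IKError and nothing moves.
- robot.sign_off(): hands the job in; it is judged then, once.
The state is a dict: "time": time; "joint_pos": joint angles; "qd": joint speeds; "tau": joint torques, N m; "tool_pos": TCP position; "tcp_rot": TCP orientation; "ft_force": force on the tool from outside, world axes, zero at the start; "moment": the same for the moment, N m; "grip_width": finger opening in m; "grasp_force": force on a finger pad.
Only numpy, scipy, OpenCV 4.12 (cv2) and the standard library are available. Lean on these libraries where they do the work, as an engineer would, in place of code of your own. Each camera call takes 0.05 s, during which the arm holds its last target. There are 200 camera calls.

## Working session

There is one attempt and no reset: what is moved stays moved. The work goes in short steps, each a Python script; the robot and the scene stay as the last script left them, time stands still between calls to the robot, and variables do not carry over. Pictures are saved under pics/ and viewed, at most 10 in all, crops included, and the job is handed in when it is done.

```bash
ls; mkdir -p pics
python3 - <<'E'
from plant import robot, optics, claw
import cv2, numpy as np
for n in("scene","top"):
    p,d=optics.snapshot(n); cv2.imwrite(f"pics/{n}0.png",p[:,:,::-1]); np.save(f"pics/{n}0.npy",d)
    c=optics.camera_params(n); print(n,{k:(np.round(v,3).tolist()) for k,v in c.items()}, (d>0).mean())
print(robot.state())
E
```

```text
pics
plant.py
scene {'fx': 422.74, 'fy': 422.74, 'cx': 277.391, 'cy': 203.154, 'extrinsics': [[-0.936, 0.187, -0.298, 0.327], [-0.351, -0.439, 0.827, 0.755], [0.024, 0.879, 0.476, 0.559], [0.0, 0.0, 0.0, 1.0]]} 0.9958248299319727
top {'fx': 454.98, 'fy': 454.98, 'cx': 284.384, 'cy': 211.002, 'extrinsics': [[-0.008, 0.997, -0.079, 0.523], [-1.0, -0.01, -0.018, -0.074], [-0.019, 0.079, 0.997, 0.976], [0.0, 0.0, 0.0, 1.0]]} 0.9956462585034014
{'time': 0.1, 'joint_pos': array([ 1.26638096e+00,  3.00387911e-01,  1.52150615e+00,  3.84823148e-06,
        1.32071448e+00, -6.65999786e-02]), 'qd': array([-0.00076754, -0.00152982, -0.00080104, -0.00166163,  0.0014784 ,
       -0.00021071]), 'tau': array([ 2.06718294e-03, -5.32649946e+01, -3.53284550e+01,  7.10594212e-02,
        2.34706578e-02, -4.55282395e-05]), 'tool_pos': array([0.12950634, 0.53431409, 0.22376366]), 'tcp_rot': array([-3.14057927e+00, -7.13270495e-05,  2.90377628e+00]), 'ft_force': array([-0.42597649, -0.23412861, -0.59202834]), 'moment': array([-0.01235154, -0.01012264,  0.0107585 ]), 'grasp_force': 0.0, 'grip_width': 0.09435184695092615}
```

View pics/scene0.png

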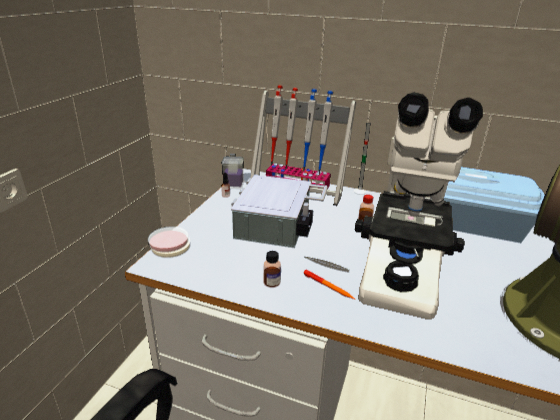

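View pics/top0.png

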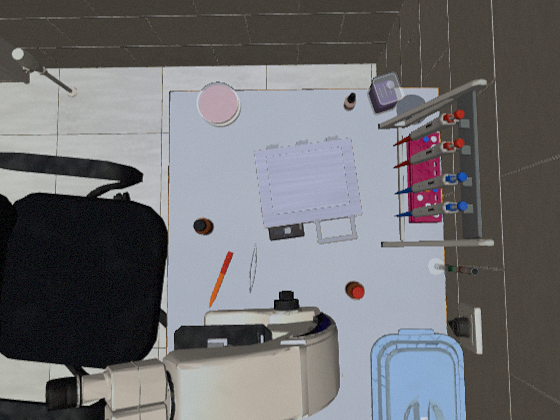

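The scene view shows the case at about (275,210) with bottle_a at (272,268) and bottle_b at (367,208). In the top view the lid spans (255,150)–(360,225), the bar is at (337,240), the key housing at (287,231), and the bottles at (203,226) and (355,290). The microscope stands between the case and the robot.

```bash
cat > h.py <<'E'
import cv2, numpy as np
from plant import robot, optics, claw
def cloud(n,d):
    c=optics.camera_params(n); v,u=np.mgrid[:d.shape[0],:d.shape[1]]
    P=np.stack([(u-c["cx"])/c["fx"]*d,-(v-c["cy"])/c["fy"]*d,-d],-1); E=np.array(c["extrinsics"])
    return P@E[:3,:3].T+E[:3,3]
E
python3 - <<'E'
from h import *
d=np.load("pics/top0.npy"); W=cloud("top",d); img=cv2.imread("pics/top0.png")
z=W[...,2]; print("desk",np.median(z[230:300,300:340]), "extent desk z")
roi=np.zeros(z.shape,bool); roi[135:250,245:375]=1
m=((z>.082)&(z<.096)&roi).astype(np.uint8)
n,l,s,c=cv2.connectedComponentsWithStats(cv2.morphologyEx(m,cv2.MORPH_OPEN,np.ones((7,7))))
i=1+np.argmax(s[1:,4]); p=W[l==i]; print("lid",len(p),np.median(p[:,2])); r=cv2.minAreaRect(p[:,:2].astype(np.float32)); print(r,cv2.boxPoints(r))
for nm,(a,b,lo,hi) in dict(bar=((212,248),(312,362),.075,.1),key=((220,245),(268,305),.092,.12),hous=((220,245),(265,305),.055,.08),ba=((210,245),(190,220),.06,.1),bb=((270,310),(340,375),.06,.1)).items():
    q=W[a[0]:a[1],b[0]:b[1]].reshape(-1,3); q=q[(q[:,2]>lo)&(q[:,2]<hi)]; print(nm,len(q),q.mean(0).round(4) if len(q) else 0, q.min(0).round(3) if len(q) else 0,q.max(0).round(3) if len(q) else 0)
# obstacles heights grid: max z in 4cm cells
for x in np.arange(.9,.0,-.05):
    print("%.2f"%x,[ "%3d"%(1000*max(z[(abs(W[...,0]-x)<.025)&(abs(W[...,1]-y)<.025)],default=-1)) for y in np.arange(.3,-.5,-.05)])
hm=np.clip(z/.4*255,0,255).astype(np.uint8)
cr=np.hstack([img[140:260,240:375],cv2.applyColorMap(np.clip((z[140:260,240:375])/.12*255,0,255).astype(np.uint8),2)])
cv2.imwrite("pics/crop1.png",cv2.resize(cr,None,fx=2.9,fy=2.9,interpolation=cv2.INTER_CUBIC))
E
```

```text
desk -0.00018268149945149803 extent desk z
lid 7706 0.08804182630161178
((0.6519769430160522, -0.10362353175878525), (0.16439193487167358, 0.19396275281906128), 7.031341075897217) [[ 0.55852747 -0.01743332]
 [ 0.58227086 -0.20993733]
 [ 0.7454264  -0.18981375]
 [ 0.721683    0.00269027]]
bar 701 [ 0.5659 -0.1556  0.0877] [ 0.529 -0.208  0.083] [ 0.591 -0.112  0.093]
key 39 [ 0.5548 -0.0634  0.0992] [ 0.548 -0.069  0.093] [ 0.56  -0.057  0.103]
hous 425 [ 0.5527 -0.0606  0.0697] [ 0.536 -0.097  0.06 ] [ 0.569 -0.025  0.077]
ba 120 [0.5678 0.1116 0.0725] [0.556 0.101 0.061] [0.579 0.123 0.078]
bb 133 [ 0.434  -0.1987  0.0776] [ 0.423 -0.21   0.06 ] [ 0.445 -0.188  0.082]
0.90 ['-1000', '-1000', '-1000', '-1000', ' 30', ' 26', '-1000', '-1000', '-1000', '-1000', '-1000', '-1000', '-1000', '-1000', '340', '-1000']
0.85 ['-1000', '-1000', '  4', ' 32', ' 36', ' 35', '  7', '  5', '  4', '  5', ' 74', '102', '101', '  6', '429', '-1000']
0.80 ['-1000', '-1000', '  4', ' 32', ' 35', ' 34', '  4', '  4', '  4', '  4', ' 70', ' 90', '161', '265', '445', '-1000']
0.75 ['-1000', '-1000', '  3',
[... 1210 characters left out ...]
, '-1000', '-1000', '-1000', '-1000', '-1000', '-1000', '-1000', '295', '230', '107', '138', '139', '139', '289', '-1000']
0.20 ['-1000', '-1000', '-1000', '-1000', '-1000', '-1000', '-1000', '-1000', '  3', '  4', '106', '139', '137', '139', '155', '-1000']
0.15 ['-1000', '-1000', '-1000', '-1000', '-1000', '-1000', '-1000', '-1000', '  4', '  4', '  3', '  4', '-1000', '-1000', '-1000', '-1000']
0.10 ['-1000', '-1000', '-1000', '-1000', '-1000', '-1000', '-1000', '-1000', '-1000', '-1000', '-1000', '-1000', '-1000', '-1000', '-1000', '-1000']
0.05 ['-1000', '-1000', '-1000', '-1000', '-1000', '-1000', '-1000', '-1000', '-1000', '-1000', '-1000', '-1000', '-1000', '-1000', '-1000', '-1000']
```

View pics/crop1.png

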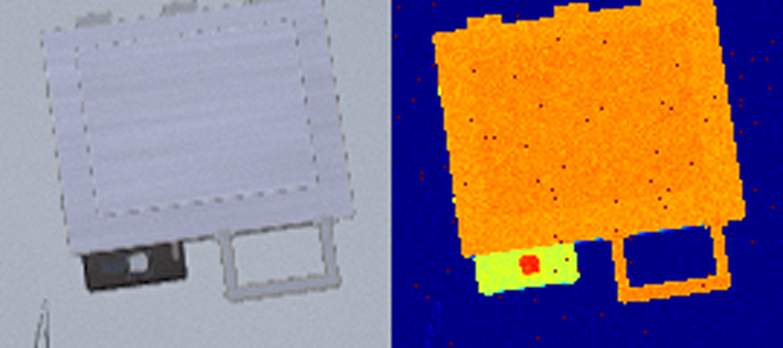

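The crop shows the bar running from crop (228,296) to (340,283), the key at (138,262), and clear air around both. Next I'll fix the case pose, fit a simple arm model, and check its clearance over the microscope.

```bash
cat >> h.py <<'E'
YAW=.1227; O=np.array([.6478,-.1042,0])
def w(p,yaw=None,o=None):   # case mm -> world m
    y=YAW if yaw is None else yaw; c,s=np.cos(y),np.sin(y)
    return np.array([[c,-s,0],[s,c,0],[0,0,1]])@(np.array(p)/1000)+(O if o is None else o)
BAR=[np.pi,0,YAW+np.pi/2]; KEY=[np.pi,0,YAW]
E
python3 - <<'E'
from h import *
from scipy.optimize import least_squares
W=cloud("top",np.load("pics/top0.npy")).reshape(-1,3)
c,s=np.cos(YAW),np.sin(YAW); L=(W-O)@np.array([[c,-s,0],[s,c,0],[0,0,1]])*1000
q=L[(abs(L[:,0]+118)<12)&(abs(L[:,1]+42)<22)&(L[:,2]>80)&(L[:,2]<98)]; print("bar local",len(q),np.median(q,0).round(1),np.polyfit(q[:,1],q[:,0],1))
q=L[(abs(L[:,0]+118)<8)&(abs(L[:,1]+42)<50)&(L[:,2]>80)&(L[:,2]<98)]; print("bar y range",np.percentile(q[:,1],[1,99]))
for side in (-97,97):
  q=L[(abs(L[:,1]-side)<12)&(abs(L[:,0])<60)&(L[:,2]>80)&(L[:,2]<98)]
  b=[(x,(q[abs(q[:,0]-x)<6,1]*np.sign(side)).max()) for x in range(-50,51,10)]; print("edge",side,np.polyfit(*np.array(b).T,1))
D=[]
for r in (.45,.55,.65,.72):
  for z in (.1,.25,.4,.55):
    j=robot.ik([r,0,z],[np.pi,0,np.pi/2])
    if j is not None: D.append((r,z,*j))
    else: print("no",r,z)
D=np.array(D);print(D[:3].round(3))
f=lambda p:np.r_[p[0]+p[1]*np.sin(D[:,3])+p[2]*np.sin(D[:,3]+D[:,4])+p[4]*np.cos(D[:,3]+D[:,4])-D[:,0],p[3]+p[1]*np.cos(D[:,3])+p[2]*np.cos(D[:,3]+D[:,4])-p[4]*np.sin(D[:,3]+D[:,4])-D[:,1]]
R=least_squares(f,[0,.4,.4,.1,0]);print(R.x,abs(R.fun).max())
for n,t,o in (("bar",w([-118,-42,85]),BAR),("up",w([-19,-42,255]),BAR),("key",w([-92,52,93]),KEY),("hi",w([-118,-42,500]),BAR)):
  j=robot.ik(t,o); print(n,t.round(3),None if j is None else np.round(j,2))
E
```

```text
bar local 118 [-116.2  -41.3   88.9] [-6.57372143e-03 -1.16475150e+02]
bar y range [-79.46425669  -5.0234424 ]
edge -97 [-4.46310366e-03  9.67247583e+01]
edge 97 [2.37951615e-03 9.66388497e+01]
no 0.65 0.55
no 0.72 0.55
[[ 0.45   0.1   -0.081  0.235  1.923 -0.     0.984 -0.081]
 [ 0.45   0.25  -0.081  0.053  1.75   0.     1.338 -0.081]
 [ 0.45   0.4   -0.081 -0.002  1.467  0.     1.676 -0.081]]
[ 0.00147881  0.42343966  0.44749408 -0.03004316  0.04080692] 0.00014875977985104316
bar [ 0.536 -0.16   0.085] [-0.36  0.47  1.63  0.    1.04 -0.48]
up [ 0.634 -0.148  0.255] [-0.29  0.51  1.15  0.    1.47 -0.41]
key [ 0.55  -0.064  0.093] [-0.18  0.45  1.64 -0.    1.05  1.27]
hi [ 0.536 -0.16   0.5  ] [-0.36  0.3   0.89  0.    1.95 -0.48]
```

```bash
sed -i 's/O=np.array(\[.6478,-.1042,0\])/O=np.array([.6488,-.1040,0])/' h.py
python3 - <<'E'
from h import *
t=robot.state()["tool_pos"]
robot.servo_line([t[0],t[1],.5],speed=.25)
robot.move_ptp(w([-118,-42,500]),BAR); claw.set_gripper(.032,25)
robot.servo_line(w([-118,-42,160]),speed=.25)
s=robot.state(); print(s["time"],s["tool_pos"],w([-118,-42,160]),s["ft_force"])
for n in("scene","top"):
    p,d=optics.snapshot(n); cv2.imwrite(f"pics/{n}1.png",p[:,:,::-1])
p1=cv2.imread("pics/scene1.png")[120:290,200:400]; p2=cv2.imread("pics/top1.png")[120:290,220:420]
cv2.imwrite("pics/c2.png",cv2.resize(np.hstack([p1,p2]),None,fx=2,fy=2))
E
```

```text
6.7417 [ 0.53724204 -0.16026494  0.16113502] [ 0.53682763 -0.16012653  0.16      ] [-0.35769195  0.80059033  0.43005997]
```

View pics/c2.png

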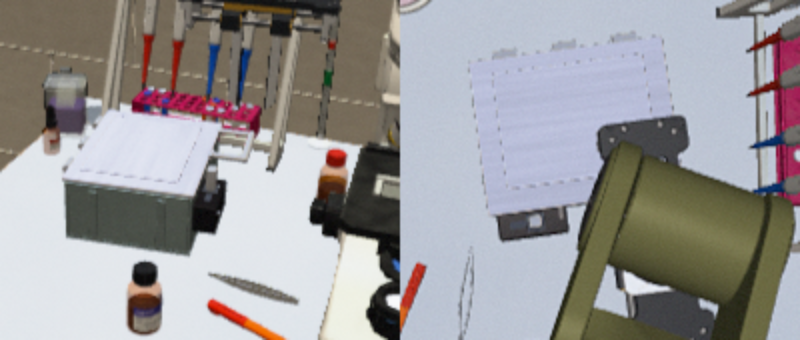

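The left half shows the case and both bottles undisturbed, with the gripper over the bar at crop (240,60). In the right half the olive forearm bulges to the right, to crop (795,210) near the rack, so I'll measure its extent.

Run:
```python
from h import *
W0=cloud("top",np.load("pics/top0.npy"))
p,d=optics.snapshot("top"); W=cloud("top",d); hsv=cv2.cvtColor(p,cv2.COLOR_RGB2HSV)
m=(abs(W[...,2]-W0[...,2])>.03)&(W[...,2]>.1)
q=W[m]
for y in np.arange(-.08,-.36,-.02):
    k=q[abs(q[:,1]-y)<.01]; print("y%.2f"%y,len(k),[] if len(k)<5 else (np.percentile(k[:,0],[1,99]).round(3),np.percentile(k[:,2],[1,50,99]).round(3)))
r=W0.reshape(-1,3); r=r[(r[:,2]>.12)&(r[:,0]>.45)&(r[:,1]>-.36)]
for y in np.arange(-.2,-.36,-.02):
    k=r[abs(r[:,1]-y)<.01]; print("rack y%.2f"%y,len(k),[] if len(k)<5 else (np.percentile(k[:,0],[1,99]).round(3),np.percentile(k[:,2],[50,99]).round(3)))
```

```text
y-0.08 3868 (array([0.371, 0.523]), array([0.438, 0.538, 0.976]))
y-0.10 3811 (array([0.37 , 0.565]), array([0.423, 0.513, 0.555]))
y-0.12 4005 (array([0.369, 0.616]), array([0.281, 0.51 , 0.55 ]))
y-0.14 4019 (array([0.366, 0.619]), array([0.258, 0.505, 0.543]))
y-0.16 3161 (array([0.364, 0.623]), array([0.28 , 0.45 , 0.527]))
y-0.18 2627 (array([0.425, 0.623]), array([0.28 , 0.446, 0.483]))
y-0.20 1154 (array([0.458, 0.559]), array([0.28 , 0.45 , 0.471]))
y-0.22 192 (array([0.516, 0.557]), array([0.423, 0.443, 0.453]))
y-0.24 1 []
y-0.26 4 []
y-0.28 10 (array([0.254, 0.726]), array([0.106, 0.134, 0.175]))
y-0.30 8 (array([0.223, 0.773]), array([0.11 , 0.135, 0.215]))
y-0.32 11 (array([0.222, 0.726]), array([0.105, 0.133, 0.278]))
y-0.34 9 (array([0.225, 0.783]), array([0.113, 0.136, 0.239]))
rack y-0.20 0 []
rack y-0.22 0 []
rack y-0.24 0 []
rack y-0.26 0 []
rack y-0.28 293 (array([0.577, 0.726]), array([0.15 , 0.179]))
rack y-0.30 1287 (array([0.574, 0.729]), array([0.221, 0.269]))
rack y-0.32 1181 (array([0.523, 0.786]), array([0.269, 0.297]))
rack y-0.34 583 (array([0.523, 0.788]), array([0.208, 0.296]))
```

The arm reaches y = −0.23 and the rack starts at −0.28, so it is clear. Now I'll descend, grip and tug.

Run:
```python
from h import *
def pr(t):
    s=robot.state(); print(t,round(s["time"],2),s["tool_pos"].round(4),"F",s["ft_force"].round(1),"grip",round(s["grip_width"],4),round(float(s["grasp_force"]),1),"tau",s["tau"].round(1))
pr("0")
hit=robot.servo_line(w([-118,-42,110]),speed=.1,max_force=10); pr(hit)
if not hit: hit=robot.servo_line(w([-118,-42,85]),speed=.06,max_force=10); pr(hit)
if not hit:
    claw.set_gripper(0,25); pr("grip")
    p=robot.state()["tool_pos"]
    if .008<robot.state()["grip_width"]<.014:
        print(robot.servo_line(p+[0,0,.010],speed=.02,max_force=12)); pr("tug"); robot.wait(.4); pr("hold")
p,d=optics.snapshot("scene"); cv2.imwrite("pics/s3.png",cv2.resize(p[130:270,200:400,::-1],None,fx=3,fy=3))
```

```text
0 6.89 [ 0.5371 -0.1602  0.1608] F [ 0.5 -0.6 -0.2] grip 0.032 0.0 tau [ -0.  -55.9 -33.4   0.1   0.1   0. ]
False 7.54 [ 0.5371 -0.1602  0.1104] F [-0.3  0.9  0.9] grip 0.0319 0.0 tau [ -0.  -56.1 -30.7   0.1   0.   -0. ]
False 8.11 [ 0.5368 -0.1601  0.0849] F [ 0.4 -0.   0. ] grip 0.0322 0.0 tau [ -0.  -57.3 -29.9   0.    0.   -0. ]
grip 8.6 [ 0.5375 -0.1601  0.0853] F [ 5.1 -0.6 -1.2] grip 0.0093 25.0 tau [ -1.2 -58.5 -28.6  -0.5   1.3   0. ]
False
tug 9.27 [ 0.5379 -0.1601  0.0955] F [ 5.5  0.9 -3.3] grip 0.009 25.0 tau [ -1.3 -59.1 -29.4  -0.5   1.3   0. ]
hold 9.67 [ 0.5379 -0.16    0.0954] F [ 6.2  1.2 -3. ] grip 0.009 25.0 tau [ -1.3 -59.  -29.4  -0.5   1.3   0. ]
```

View pics/s3.png

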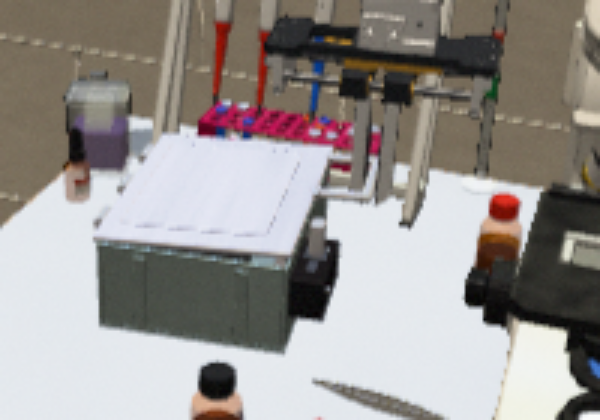

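The lid rose 10 mm on about 3 N, with a gap under its front edge at (250,250) in the picture, so it is free and the key can stay untouched. I'll raise it along the hinge arc.

Run:
```python
from h import *
th0=.01
off=w([1.2,0,0])-O
for th in np.r_[np.arange(.12,1.03,.1),1.03]:
    a=th+th0
    hit=robot.servo_line(w([80-198*np.cos(a),-42,83.3+198*np.sin(a)])+off,speed=.06,max_force=20)
    s=robot.state(); print(round(th,2),hit,round(s["time"],2),s["tool_pos"].round(4),s["ft_force"].round(1),round(s["grip_width"],4),round(float(s["grasp_force"]),1))
    if hit: break
p,d=optics.snapshot("scene"); cv2.imwrite("pics/s4.png",cv2.resize(p[50:300,180:430,::-1],None,fx=2.3,fy=2.3))
```

```text
0.12 False 10.1 [ 0.5392 -0.1599  0.1087] [-1.2 -1.3 -1.8] 0.0093 25.0
0.22 False 10.58 [ 0.5428 -0.1594  0.1291] [-6.7 -1.6 -0.7] 0.0095 25.0
0.32 False 11.07 [ 0.5481 -0.1587  0.1482] [-8.5 -1.7 -0.4] 0.0093 25.0
0.42 False 11.55 [ 0.5553 -0.1579  0.1667] [-9.5 -1.9  1.9] 0.0088 25.0
0.52 False 12.03 [ 0.5642 -0.1567  0.1846] [-12.9  -1.3   5.9] 0.009 25.0
0.62 False 12.52 [ 0.5749 -0.1554  0.2015] [-14.4  -0.9   8.4] 0.0092 25.0
0.72 False 13.0 [ 0.5873 -0.1538  0.2175] [-15.6   0.4  12.1] 0.0088 25.0
0.82 False 13.48 [ 0.6013 -0.1521  0.2323] [-16.8   0.9  15.6] 0.0093 25.0
0.92 False 13.97 [ 0.6169 -0.1501  0.2448] [-10.6   0.5  12.6] 0.0088 25.0
1.02 False 14.45 [ 0.6334 -0.148   0.2556] [-7.8  0.2  9. ] 0.0092 25.0
1.03 False 14.7 [ 0.635  -0.1478  0.2566] [-7.6  0.9  9.3] 0.0092 25.0
```

View pics/s4.png

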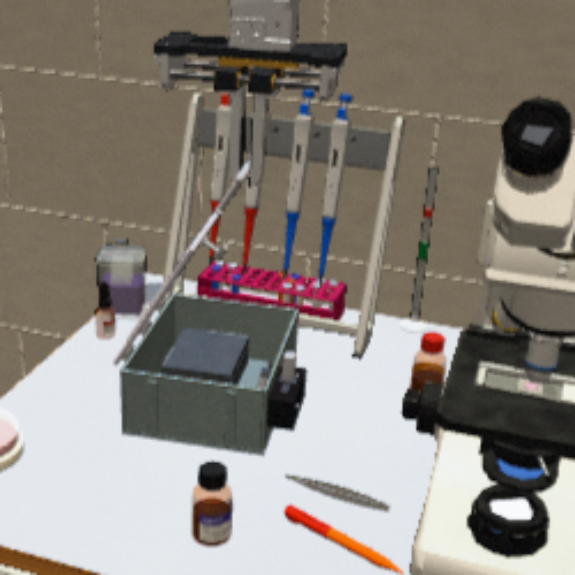

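The picture shows the lid standing at about 60° with its bar held between the fingers at (245,170). Both bottles, at (212,505) and (430,360), are in place, so I'll check it is still and hand in.

Run:
```python
from h import *
robot.wait(1); s=robot.state(); print(s["time"],s["tool_pos"],s["ft_force"],s["grip_width"],s["grasp_force"])
print(robot.sign_off())
```

```text
15.75 [ 0.63497829 -0.14781593  0.25650153] [-7.71733154  1.39313954 10.11312049] 0.009584537245880147 25.014001429080963
the job is handed in; nothing more can be done
None
```

The tug showed the lid was free, so I left the key untouched, raised the lid by its bar to about 59°, and handed the job in still holding it there; both bottles stayed where they stood.

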